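Clamp a circuit board by running the jig's knob through its L-shaped slot

ROBOT

A 6-joint arm with a two-finger parallel gripper is mounted at the origin on the work surface. World frame = base frame: x ahead of the robot, y to its left, z up, the work surface at z = 0. Lengths are in m, angles in rad, forces in N, time in s.
With the tool pointing down it reaches from about 0.4 to 0.825 m from the base axis. Payload 7 kg.
Tool frame: the origin (TCP) lies between the finger pads; the fingertips stand 22 mm ahead of it and the grasp point (between the pads) lies 3 mm ahead of it; z points along the fingers, y is the direction in which the jaws open and shut (so a half turn about z gives the same grasp; the last joint's range is limited). The gripper opens to 88 mm and grips with 3 to 60 N. Pads are 19 mm wide; open, the fingers measure 130 mm over their backs; the gripper's body (78 mm by 193 mm) begins 47 mm behind the grasp point.
Start: joints at [-0.983, 0.359, 0.012, 0, -1.224, -0.288], TCP at [0.199, -0.645, 0.249] pointing down, gripper open.
Joint ranges: [-3.07, 3.07], [-1.43, 2.12], [-1.02, 1.25], [-3.03, 1.67], [-3.05, -0], [-3.03, 3.03]. Speed limits (rad/s): [2.39, 2.39, 3.01, 3.14, 3.14, 3.14].

INTERFACE

Orientations are given as [roll, pitch, yaw] about the fixed x, y, z axes, in that order (R = Rz(yaw) Ry(pitch) Rx(roll)).
In Python, from station import * gives the robot as it stands. The module is installed in compiled form; this text tells all that it offers.
- The arm moves only by the tool move_arm, never from a script. Its argument "rows" is a list of rows, each an object with "delta_rot": the turn, a rotation vector about the world's x, y, z in degrees, a list of three; "delta_pos": the shift along the world's x, y, z in cm, a list of three; "hand": the finger opening in cm, from 0 to 8.76. A call has exactly 10 rows; each row shifts and turns the commanded pose from where the row before left it; what a row does not reach is not made up. A row lasts 1/10 s, in which the tool goes at most 50 mm and 8.59 degrees, less where a joint would pass 70% of its speed; a pose out of reach is approached as far as the arm can. A call is refused whole if a number of a shift passes 5 or a number of a turn 8.59, either way. A call with a gripper value outside its range is refused whole. The fingers move at their own pace and stop on an object; "force" is the grip in N (left out, the last holds). Time passes only in rows, so rows that do not move let the fingers close, or fill a call up. It gives the time, the measured TCP pose, the force and the opening at its end, in the units of the state.
- get_state(): the state, without advancing time (a new reading comes with each control period).
- grab_frame(name): name is "side" or "top"; returns the picture (420x560x3 uint8, blue, green, red); there is no depth.
- camera_info(name): a dict with "camera_matrix" (3x3 intrinsics, pixels), "world_from_camera" (4x4, takes a point from camera to world coordinates). Camera axes: x right, y down, z forward; pixel columns grow to the right and rows downward; lengths in m; the calibration is good to about 2 mm. A picture is of the moment at which its call begins. camera_info takes no time and is no camera call.
- job_done(): hands the job in, once; it reports no verdict.
The state is a dict: "t": time; "q": joint angles; "qd": joint speeds; "joint_efforts": joint torques, N m; "eef_pos": TCP position; "ee_rot": TCP orientation; "force": force on the tool from outside, world axes, zero at the start; "moment": the same for the moment, N m; "width": finger opening in m.
Only numpy, scipy, OpenCV 4.12 (cv2) and the standard library are available. Lean on these libraries where they do the work, as an engineer would, in place of code of your own. Each camera call takes 0.05 s, during which the arm holds its last target.

TASK

Clamp the circuit board in the jig: with the fingertips, push the black knob along the long leg of its slot as far as it goes, so that the jaw drives the board up to the stop, then push it round the corner to the end of the short leg, where the jaw is locked. Only push the knob, do not take it between the fingers, leave the board lying flat in its nest, and leave everything else on the bench where it is.

Things in the scene. Friction and masses are not known exactly. Their poses are not given: they have to be found in the camera images.
- jig: Clamping jig fixed to the table; base 260 x 180 x 15 mm (jig x -140 to 120, y +-90 mm). Origin: on the table under it. x runs from the cover plate to the board nest (away from the robot, up to 0.6 rad either way), y left of that, z up. The aluminium cover plate (jig x -135 to 0, y +-80 mm, top 36 mm above the table) has an L-shaped slot 13 mm wide.
- slot_corner (a point): Centre of the slot's right-angled corner, on the cover plate's top: jig x -45, y -20 mm. The long leg comes to it along jig +x (at y -20 mm, from x -106.5 mm); the short leg leaves it along jig +y. The inner corner is rounded by 4 mm.
- slot_end (a point): End of the short leg, where the knob's pin belongs at last, on the cover plate's top: jig x -45, y +20 mm.
- nest_stop (a point): Middle of the fixed stop's face at the far end of the board nest: jig x +105 mm, 22 mm above the table. The stop's top is 29 mm high; two low ribs bound the nest at its sides with 3 mm play.
- jaw (a joint): How far the flat black jaw (steel strip at its front edge) under the cover plate is slid in jig +x towards the board, m: 0 = fully back, 0.063 = at its forward stop. It stays where left (about 2.5 N to slide, plus the board's friction). It carries the knob, so it moves as the knob is pushed along the long leg. Starts at 0 to 0.018.
- knob (a joint): How far the knob has been pushed sideways in jig +y, m: 0 = in line with the long leg, 0.043 = end of the short leg. Stays where left (about 1.5 N). Slot walls stop it (0.003 play) unless the jaw is at 0.060 or more; while it is in the short leg the jaw cannot go back below 0.060.
- knob_top (a point): Centre of the flat top of the upright black round knob, 26 mm across, 30 mm tall, its top 67.5 mm above the table, its underside 1.5 mm above the cover plate. A 10 mm pin below it runs in the slot. In the jig frame the knob's axis is at x = -106.5 mm + jaw, y = -21.5 mm + knob. It cannot be lifted off.
- jaw_face (a point): Centre of the jaw's front face, which is 80 mm wide in jig y and 10 mm tall, 22.5 mm above the table; at jig x = -30 mm + jaw.
- board: Loose green circuit board, 70 mm (its x) by 90 mm (its y), 3 mm thick, 12 mm tall with its parts, lying in the nest on the 15 mm high base. Origin: centre of its underside. Against the stop its origin is at jig x = +70 mm; it starts 7 to 16 mm short of that and the jaw pushes it there.
- standoff: Small upright brass standoff, 12 mm across and 24 mm tall, standing loose on the left part of the jig's cover plate (jig y +42 to +65 mm, jig x -112 to -20 mm). Origin: centre of its underside. A bystander.
- solder_spool: Loose grey plastic spool, 56 mm across, 35 mm tall, standing on the table at the jig's left. Origin: centre of its underside. A bystander.
- screwdriver: Loose screwdriver about 170 mm long lying on the table at the jig's right. A bystander.
- flux_bottle: Loose small clear bottle, 34 mm across, 65 mm tall, at the jig's left far side. Origin: centre of its underside. A bystander.
- parts_tray: Loose open black tray 80 x 60 x 25 mm at the jig's left. Origin: centre of its underside. A bystander.
- spare_board: Loose second circuit board 60 x 80 mm, 12 mm tall with parts, lying on the table at the jig's right far side. Origin: centre of its underside. A bystander.
- relay: Loose small black block 28 x 16 x 24 mm on the table, near side right of the jig. Origin: centre of its underside. A bystander.
Not all that is in view belongs to the job. What is shaped like the board but blue or white is not meant.

How it is judged:
By the outcome, as a careful person would: the job done as asked, in the order asked, and still so for the second after the job is handed in, with the robot touching nothing.
It also fails if it takes over 35 s, if anything falls off the work surface, if the arm or the gripper's body presses on something with over 40 N, if the wrist force passes 120 N, or if a joint passes its speed limit or range.

## Working session

There is one attempt and no reset: what is moved stays moved. The work goes in short steps, Python scripts to look and compute and a tool call to move; the robot and the scene stay as the last step left them, time stands still between calls to the robot, and variables do not carry over. Pictures are saved under pics/ and viewed, and the job is handed in when it is done.

Besides the shell and the picture viewer there is one more tool, called after "Request:" in YAML: its name, and indented under it one key for each argument. move_arm: Moves the arm, as the interface text tells. Its arguments: {"type":"object","properties":{"rows":{"type":"array"},"force":{"type":"number"}},"required":["rows"]}

```bash
mkdir -p pics; python3 - <<'E'
from station import *
import cv2
s=get_state();print({k:s[k] for k in('t','eef_pos','ee_rot','width','force')})
for n in('side','top'):
    f=grab_frame(n);cv2.imwrite(f'pics/{n}0.png',f);c=camera_info(n);print(n,c['camera_matrix'],c['world_from_camera'])
E
```

```text
{'t': 0.0, 'eef_pos': array([ 0.19921453, -0.64447775,  0.24762676]), 'ee_rot': array([ 3.13997935e+00, -1.36190040e-04, -2.84190099e+00]), 'width': 0.08774845688832528, 'force': array([-0.36338287, -1.10751215,  0.55547016])}
side [[423.75503208   0.         278.37561742]
 [  0.         423.75503208 199.4119473 ]
 [  0.           0.           1.        ]] [[ 0.75363323 -0.35446736  0.55352493  0.13719441]
 [-0.65710782 -0.3861992   0.64734804 -0.49844499]
 [-0.01569287 -0.85158856 -0.52397582  0.50795626]
 [ 0.          0.          0.          1.        ]]
top [[405.52596991   0.         279.62753042]
 [  0.         405.52596991 208.22831739]
 [  0.           0.           1.        ]] [[-0.02955627 -0.99494704  0.09595212  0.51614957]
 [-0.99940181  0.02769052 -0.02071854  0.0360817 ]
 [ 0.01795688 -0.09650709 -0.9951703   0.95759524]
 [ 0.          0.          0.          1.        ]]
```

View pics/side0.png

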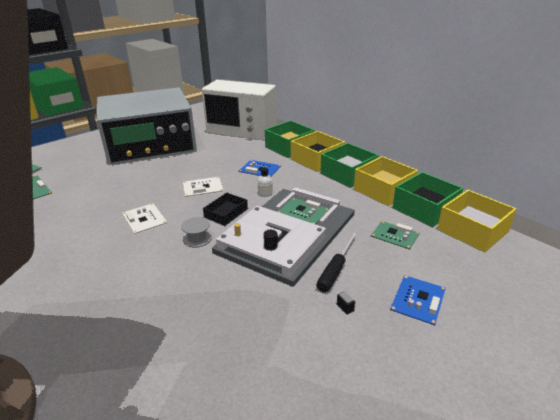

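View pics/top0.png

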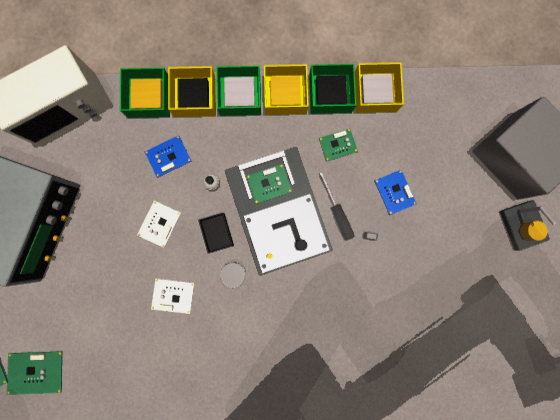

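The top view shows the jig at about (278,210). The white cover plate has the L-slot: corner near (296,222) and short-leg end near (275,226). The black knob is near (301,245), the standoff at (269,256), and the green board in the nest at (269,183). The other green boards, at (338,144) and (35,372), lie outside the nest, so they are not the one meant. Next I'll measure and enlarge.

```bash
cat > h.py <<'E'
import numpy as np,cv2
from station import *
def ray(n,uv,z):
    c=camera_info(n);K=c['camera_matrix'];T=c['world_from_camera']
    uv=np.atleast_2d(uv).astype(float)
    d=np.c_[uv,np.ones(len(uv))]@np.linalg.inv(K).T@T[:3,:3].T
    o=T[:3,3];return (o+d*((z-o[2])/d[:,2])[:,None])
def proj(n,p):
    c=camera_info(n);K=c['camera_matrix'];T=c['world_from_camera']
    p=(np.atleast_2d(p)-T[:3,3])@T[:3,:3]@K.T
    return p[:,:2]/p[:,2:]
E
python3 - <<'E'
from h import *
f=cv2.imread('pics/top0.png');g=cv2.cvtColor(f,6);hsv=cv2.cvtColor(f,40)
roi=np.zeros_like(g);roi[190:275,235:335]=1
m=((g>165)&(roi>0)).astype('uint8')
cs,_=cv2.findContours(m,0,1);c=max(cs,key=cv2.contourArea)
w=ray('top',c[:,0],.036)[:,:2].astype('float32')
r=cv2.minAreaRect(w);print('plate',r,cv2.contourArea(c));print(cv2.boxPoints(r))
b=((g<45)&(m*0+roi>0)).astype('uint8')
n,l,st,ce=cv2.connectedComponentsWithStats(b)
for i in range(1,n):
    if st[i,4]>15: print(st[i],ce[i])
cv2.imwrite('pics/topc.png',cv2.resize(f[140:280,220:340],None,fx=5,fy=4.2*5/4.2,interpolation=2)[:600*2])
cv2.imwrite('pics/topc.png',cv2.resize(f[140:280,220:340],None,fx=4.2,fy=4.2,interpolation=2))
s=cv2.imread('pics/side0.png');cv2.imwrite('pics/sidec.png',cv2.resize(s[180:280,205:365],None,fx=5,fy=5,interpolation=2))
E
```

```text
plate ((0.5489516258239746, 0.0037745460867881775), (0.13566164672374725, 0.16018398106098175), 16.93912124633789) 4104.5
[[ 0.46072844  0.06062885]
 [ 0.50739884 -0.09260552]
 [ 0.63717484 -0.05307976]
 [ 0.5905044   0.10015462]]
```

View pics/topc.png

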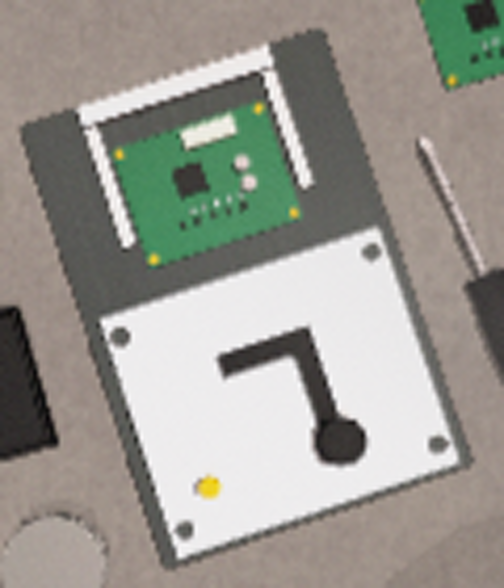

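View pics/sidec.png

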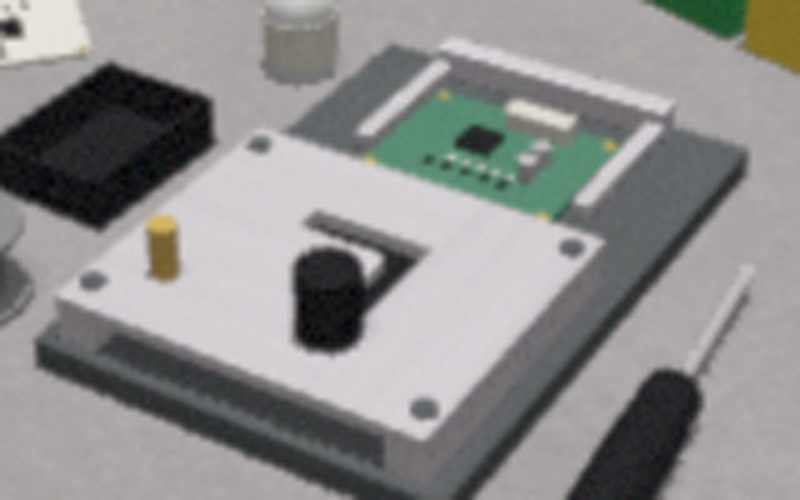

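The crops confirm the black knob at top (300.7,244.8), standing in the long leg. The standoff is at (269,256). The plate measures 135.7 x 160.2 mm, which matches the specification.

```bash
cat >> h.py <<'E'
th=np.deg2rad(16.939)
R=np.array([[np.cos(th),-np.sin(th)],[np.sin(th),np.cos(th)]])
O=np.array([.54895,.00377])-R@[-.0675,0]
def j2w(p): return O+np.atleast_2d(p)@R.T
def w2j(p): return (np.atleast_2d(p)[:,:2]-O)@R
E
python3 - <<'E'
from h import *
f=cv2.imread('pics/top0.png');g=cv2.cvtColor(f,6)
b=(g<75).astype('uint8');b[:, :285]=0;b[:,318:]=0;b[:234]=0;b[262:]=0
b=cv2.morphologyEx(b,2,np.ones((7,7),'uint8'))
n,l,st,ce=cv2.connectedComponentsWithStats(b);print(st,ce)
k=1+np.argmax(st[1:,4])
print('origin',O,'knob jig (top/mid h)',w2j(ray('top',ce[k],.0675)),w2j(ray('top',ce[k],.06)))
print('standoff',w2j(ray('top',[269.3,255.8],.06)))
# board corners screws
pts=np.array([[119,154],[258,108],[293,212],[153,259]])/4.2+[220,140]
print('board holes',w2j(ray('top',pts,.018)))
print('knob world',ray('top',ce[k],.0675))
for n,p in(('corner',(-.045,-.02)),('end',(-.045,.02)),('startslot',(-.1065,-.02))):
    w=j2w(p)[0];print(n,w,proj('top',[*w,.036]))
E
```

```text
[[     0      0    560    420 235112]
 [   296    240      9     10     88]] [[279.49232706 209.48693814]
 [300.         244.39772727]]
origin [0.61352155 0.02343636] knob jig (top/mid h) [[-0.10230306 -0.01913604]] [[-0.10241125 -0.01963826]]
standoff [[-0.10445431  0.05246961]]
board holes [[ 0.08519767  0.04114501]
 [ 0.08536349 -0.04076139]
 [ 0.02349828 -0.04045186]
 [ 0.02323279  0.04169928]]
knob world [[ 0.5212322  -0.02467583  0.0675    ]]
corner [ 0.57630092 -0.00880686] [[291.27512657 220.45322798]]
end [0.56464678 0.02945776] [[274.62962167 226.04496631]]
startslot [ 0.51746906 -0.02672509] [[300.01536468 246.14588251]]
```

Jig yaw is 16.94° and the origin is (0.6135, 0.0234). The knob is at jig x ≈ -103 mm, so the jaw is at about 3 mm. The board centre is at jig x ≈ 54 mm, about 16 mm short of the stop, as expected. The tool yaw already lines up with the jig. I'll close the fingers and go behind the knob.

Request:
move_arm:
  rows:
    - {"delta_pos": [1.4, 3.0, 0], "delta_rot": [0, 0, 0], "hand": 0}
    - {"delta_pos": [1.4, 3.0, 0], "delta_rot": [0, 0, 0], "hand": 0}
    - {"delta_pos": [1.4, 3.0, 0], "delta_rot": [0, 0, 0], "hand": 0}
    - {"delta_pos": [1.4, 3.0, 0], "delta_rot": [0, 0, 0], "hand": 0}
    - {"delta_pos": [1.4, 3.0, 0], "delta_rot": [0, 0, 0], "hand": 0}
    - {"delta_pos": [1.4, 3.0, 0], "delta_rot": [0, 0, 0], "hand": 0}
    - {"delta_pos": [1.4, 3.0, 0], "delta_rot": [0, 0, 0], "hand": 0}
    - {"delta_pos": [1.4, 3.0, 0], "delta_rot": [0, 0, 0], "hand": 0}
    - {"delta_pos": [1.4, 3.0, 0], "delta_rot": [0, 0, 0], "hand": 0}
    - {"delta_pos": [1.4, 3.0, 0], "delta_rot": [0, 0, 0], "hand": 0}
  force: 20

```text
t: 1.1
eef_pos: [0.3395, -0.3435, 0.2483]
ee_rot: [3.141, -0.0, -2.842]
force: [0.4, -0.0, -0.3]
width: 0.0133
```

Request:
move_arm:
  rows:
    - {"delta_pos": [1.4, 3.0, 0], "delta_rot": [0, 0, 0], "hand": 0}
    - {"delta_pos": [1.4, 3.0, 0], "delta_rot": [0, 0, 0], "hand": 0}
    - {"delta_pos": [1.4, 3.0, -1], "delta_rot": [0, 0, 0], "hand": 0}
    - {"delta_pos": [1.4, 3.0, -1], "delta_rot": [0, 0, 0], "hand": 0}
    - {"delta_pos": [1.4, 3.0, -1], "delta_rot": [0, 0, 0], "hand": 0}
    - {"delta_pos": [1.4, 3.0, -1], "delta_rot": [0, 0, 0], "hand": 0}
    - {"delta_pos": [1.4, 3.0, -1], "delta_rot": [0, 0, 0], "hand": 0}
    - {"delta_pos": [1.4, 3.0, -1], "delta_rot": [0, 0, 0], "hand": 0}
    - {"delta_pos": [1.4, 3.0, -1], "delta_rot": [0, 0, 0], "hand": 0}
    - {"delta_pos": [1.4, 3.0, -1], "delta_rot": [0, 0, 0], "hand": 0}

```text
t: 2.1
eef_pos: [0.4795, -0.0435, 0.1681]
ee_rot: [3.142, -0.0, -2.842]
force: [0.4, -0.3, 0.6]
width: 0.0005
```

Request:
move_arm:
  rows:
    - {"delta_pos": [0, 0.5, -1], "delta_rot": [0, 0, 0], "hand": 0}
    - {"delta_pos": [0, 0, -1.5], "delta_rot": [0, 0, 0], "hand": 0}
    - {"delta_pos": [0, 0, -1.5], "delta_rot": [0, 0, 0], "hand": 0}
    - {"delta_pos": [0, 0, -1.5], "delta_rot": [0, 0, 0], "hand": 0}
    - {"delta_pos": [0, 0, -1.5], "delta_rot": [0, 0, 0], "hand": 0}
    - {"delta_pos": [0, 0, -1.2], "delta_rot": [0, 0, 0], "hand": 0}
    - {"delta_pos": [0, 0, -1], "delta_rot": [0, 0, 0], "hand": 0}
    - {"delta_pos": [0, 0, -0.7], "delta_rot": [0, 0, 0], "hand": 0}
    - {"delta_pos": [0, 0, -0.3], "delta_rot": [0, 0, 0], "hand": 0}
    - {"delta_pos": [0, 0, 0], "delta_rot": [0, 0, 0], "hand": 0}

```text
t: 3.1
eef_pos: [0.4792, -0.04, 0.0663]
ee_rot: [-3.142, -0.001, -2.842]
force: [1.0, -0.3, 0.7]
width: 0.0003
```

```bash
python3 - <<'E'
from h import *
s=get_state();print(w2j(s['eef_pos']),s['eef_pos'],s['force'])
f=grab_frame('side');cv2.imwrite('pics/s1.png',cv2.resize(f[120:300,185:385],None,fx=3.3,fy=3.3,interpolation=2))
E
```

```text
[[-0.1470052  -0.02153042]] [ 0.47916705 -0.03999045  0.06632108] [ 0.99250632 -0.26084848  0.67368877]
```

View pics/s1.png

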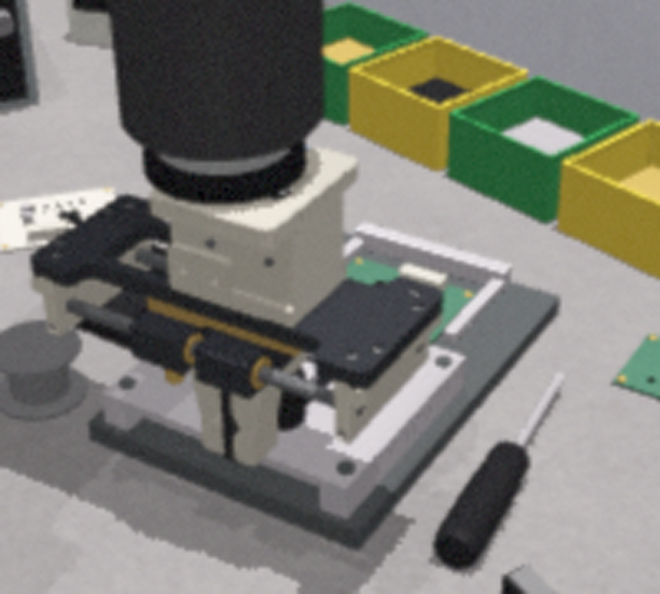

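The closed fingers stand behind the knob on the long leg's line, at jig (-147, -21.5) mm, clear of everything. Now I'll push along jig +x.

Request:
move_arm:
  rows:
    - {"delta_pos": [0.57, 0.175, 0], "delta_rot": [0, 0, 0], "hand": 0}
    - {"delta_pos": [0.57, 0.175, 0], "delta_rot": [0, 0, 0], "hand": 0}
    - {"delta_pos": [0.57, 0.175, 0], "delta_rot": [0, 0, 0], "hand": 0}
    - {"delta_pos": [0.57, 0.175, 0], "delta_rot": [0, 0, 0], "hand": 0}
    - {"delta_pos": [0.57, 0.175, 0], "delta_rot": [0, 0, 0], "hand": 0}
    - {"delta_pos": [0.57, 0.175, 0], "delta_rot": [0, 0, 0], "hand": 0}
    - {"delta_pos": [0.57, 0.175, 0], "delta_rot": [0, 0, 0], "hand": 0}
    - {"delta_pos": [0.57, 0.175, 0], "delta_rot": [0, 0, 0], "hand": 0}
    - {"delta_pos": [0.57, 0.175, 0], "delta_rot": [0, 0, 0], "hand": 0}
    - {"delta_pos": [0.57, 0.175, 0], "delta_rot": [0, 0, 0], "hand": 0}

```text
t: 4.15
eef_pos: [0.5367, -0.0223, 0.0665]
ee_rot: [3.142, -0.0, -2.842]
force: [-2.2, 0.0, 1.6]
width: 0.0004
```

```bash
python3 - <<'E'
from h import *
s=get_state();print(w2j(s['eef_pos']),s['eef_pos'],s['force'][:2]@R)
f=grab_frame('side');cv2.imwrite('pics/s2.png',cv2.resize(f[150:300,205:365],None,fx=4,fy=4,interpolation=2))
E
```

```text
[[-0.08683597 -0.02136017]] [ 0.53667627 -0.02229707  0.06646996] [-2.08783978  0.65430337]
```

View pics/s2.png

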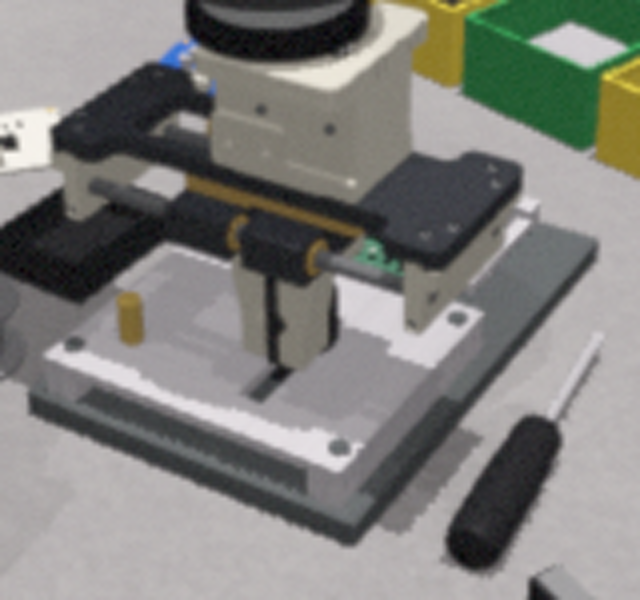

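The knob is moving ahead of the fingers with about 2–3 N. The remaining travel is about 21 mm, so I'll go more slowly.

Request:
move_arm:
  rows:
    - {"delta_pos": [0.29, 0.087, 0], "delta_rot": [0, 0, 0], "hand": 0}
    - {"delta_pos": [0.29, 0.087, 0], "delta_rot": [0, 0, 0], "hand": 0}
    - {"delta_pos": [0.29, 0.087, 0], "delta_rot": [0, 0, 0], "hand": 0}
    - {"delta_pos": [0.29, 0.087, 0], "delta_rot": [0, 0, 0], "hand": 0}
    - {"delta_pos": [0.29, 0.087, 0], "delta_rot": [0, 0, 0], "hand": 0}
    - {"delta_pos": [0.19, 0.058, 0], "delta_rot": [0, 0, 0], "hand": 0}
    - {"delta_pos": [0.1, 0.03, 0], "delta_rot": [0, 0, 0], "hand": 0}
    - {"delta_pos": [0.1, 0.03, 0], "delta_rot": [0, 0, 0], "hand": 0}
    - {"delta_pos": [0.1, 0.03, 0], "delta_rot": [0, 0, 0], "hand": 0}
    - {"delta_pos": [0, 0, 0], "delta_rot": [0, 0, 0], "hand": 0}

```text
t: 5.2
eef_pos: [0.5547, -0.0168, 0.0664]
ee_rot: [3.141, -0.002, -2.842]
force: [-6.5, -0.7, 3.0]
width: 0.0005
```

```bash
python3 - <<'E'
from h import *
s=get_state();print(w2j(s['eef_pos']),s['eef_pos'],s['force'][:2]@R)
E
```

```text
[[-0.06800996 -0.02139629]] [ 0.55469604 -0.0168466   0.06640463] [-6.39603087  1.26355983]
```

Request:
move_arm:
  rows:
    - {"delta_pos": [0.1, 0.03, 0], "delta_rot": [0, 0, 0], "hand": 0}
    - {"delta_pos": [0.1, 0.03, 0], "delta_rot": [0, 0, 0], "hand": 0}
    - {"delta_pos": [0.05, 0.015, 0], "delta_rot": [0, 0, 0], "hand": 0}
    - {"delta_pos": [0.05, 0.015, 0], "delta_rot": [0, 0, 0], "hand": 0}
    - {"delta_pos": [0, 0, 0], "delta_rot": [0, 0, 0], "hand": 0}
    - {"delta_pos": [0, 0, 0], "delta_rot": [0, 0, 0], "hand": 0}
    - {"delta_pos": [0, 0, 0], "delta_rot": [0, 0, 0], "hand": 0}
    - {"delta_pos": [0, 0, 0], "delta_rot": [0, 0, 0], "hand": 0}
    - {"delta_pos": [0, 0, 0], "delta_rot": [0, 0, 0], "hand": 0}
    - {"delta_pos": [0, 0, 0], "delta_rot": [0, 0, 0], "hand": 0}

```text
t: 6.2
eef_pos: [0.5552, -0.0168, 0.0662]
ee_rot: [3.141, -0.007, -2.843]
force: [-13.1, -2.2, 8.3]
width: 0.0004
```

```bash
python3 - <<'E'
from h import *
s=get_state();print(w2j(s['eef_pos']),s['eef_pos'],s['force'][:2]@R)
f=grab_frame('side');cv2.imwrite('pics/s3.png',cv2.resize(f[150:300,205:365],None,fx=4,fy=4,interpolation=2))
f=grab_frame('top');cv2.imwrite('pics/t3.png',cv2.resize(f[140:280,220:340],None,fx=4.2,fy=4.2,interpolation=2))
E
```

```text
[[-0.06753585 -0.02149771]] [ 0.55517913 -0.01680549  0.06619437] [-13.12473182   1.73781398]
```

View pics/s3.png

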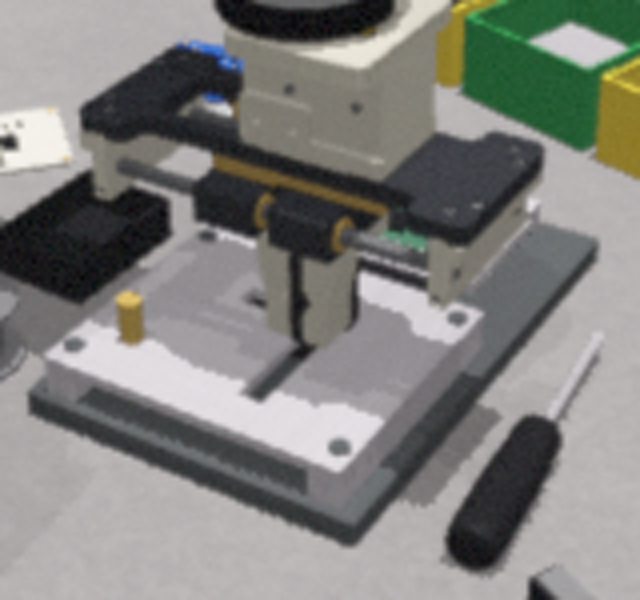

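View pics/t3.png

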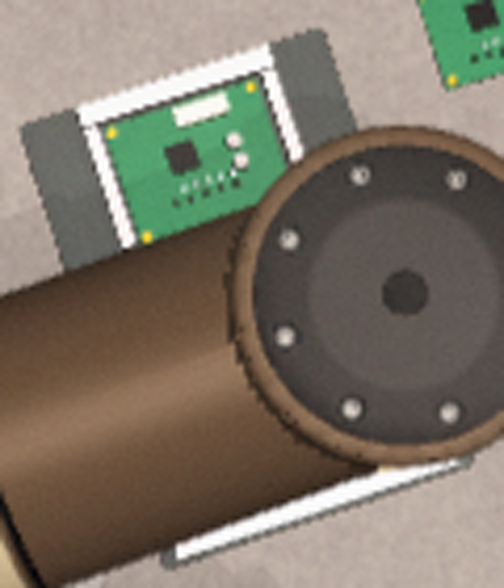

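```bash
python3 - <<'E'
from h import *
pts=np.array([[112,133],[251,87],[147,237],[100,118],[176,92],[265,62]])/4.2+[220,140]
print(w2j(ray('top',pts,.018)),'\n',w2j(ray('top',pts[3:],.029)))
E
python3 - <<'E'
import cv2
f=cv2.imread('pics/t3.png')
cv2.imwrite('pics/t3z.png',cv2.resize(f[30:270,60:320],None,fx=2.3,fy=2.3,interpolation=2))
f=cv2.imread('pics/s3.png')
E
```

```text
[[ 9.77100826e-02  4.11392162e-02]
 [ 9.79278781e-02 -4.08601239e-02]
 [ 3.59602896e-02  4.09924322e-02]
 [ 1.07899783e-01  4.48410680e-02]
 [ 1.08500126e-01 -8.60605560e-05]
 [ 1.08964465e-01 -5.28806838e-02]] 
 [[ 0.10558922  0.04478985]
 [ 0.10618254  0.00038869]
 [ 0.10664144 -0.05178785]]
```

View pics/t3z.png

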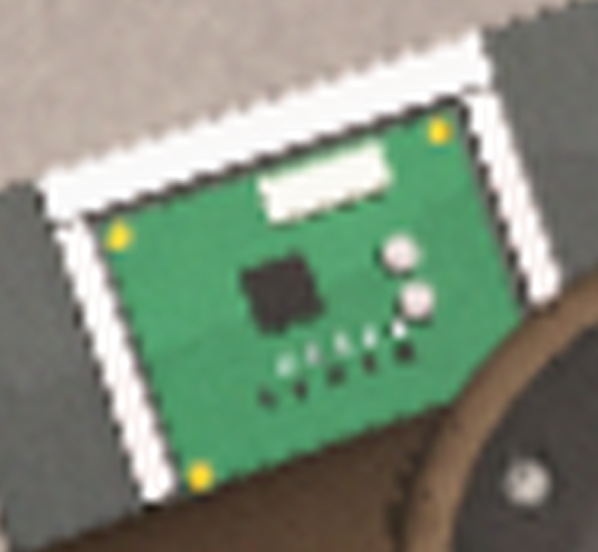

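The board moved about 12.5 mm and lies straight, and the knob stalls at 13 N. The narrow dark strip at the stop is roughly what the stop's face would show. I'll press a little harder to be sure it is the hard stop.

Request:
move_arm:
  rows:
    - {"delta_pos": [0.1, 0.03, 0], "delta_rot": [0, 0, 0], "hand": 0}
    - {"delta_pos": [0.1, 0.03, 0], "delta_rot": [0, 0, 0], "hand": 0}
    - {"delta_pos": [0.1, 0.03, 0], "delta_rot": [0, 0, 0], "hand": 0}
    - {"delta_pos": [0.05, 0.015, 0], "delta_rot": [0, 0, 0], "hand": 0}
    - {"delta_pos": [0, 0, 0], "delta_rot": [0, 0, 0], "hand": 0}
    - {"delta_pos": [0, 0, 0], "delta_rot": [0, 0, 0], "hand": 0}
    - {"delta_pos": [0, 0, 0], "delta_rot": [0, 0, 0], "hand": 0}
    - {"delta_pos": [0, 0, 0], "delta_rot": [0, 0, 0], "hand": 0}
    - {"delta_pos": [0, 0, 0], "delta_rot": [0, 0, 0], "hand": 0}
    - {"delta_pos": [0, 0, 0], "delta_rot": [0, 0, 0], "hand": 0}

```text
t: 7.3
eef_pos: [0.5557, -0.0167, 0.0658]
ee_rot: [3.141, -0.012, -2.843]
force: [-21.6, -3.4, 16.4]
width: 0.0003
```

```bash
python3 - <<'E'
from h import *
s=get_state();print(w2j(s['eef_pos']),s['eef_pos'],s['force'][:2]@R)
f=grab_frame('top');cv2.imwrite('pics/t4.png',cv2.resize(f[148:203,234:296],None,fx=9.66,fy=9.66,interpolation=2))
E
```

```text
[[-0.06698786 -0.02156532]] [ 0.55572305 -0.01671051  0.06575739] [-21.61685909   3.06709068]
```

View pics/t4.png

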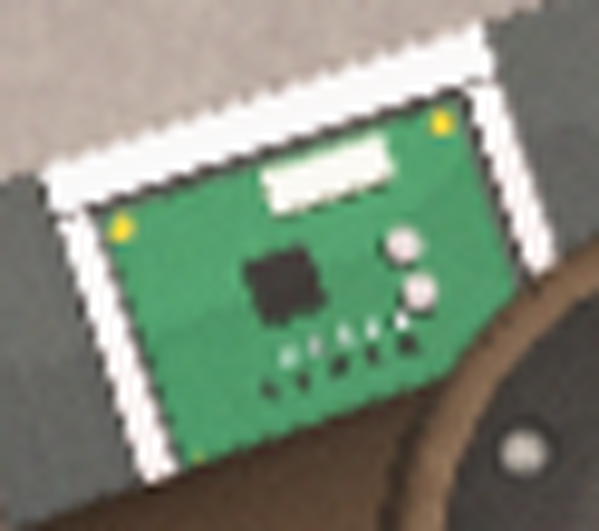

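It gave only 0.5 mm for 8 N more, which is arm compliance, so it is the hard stop. Now I'll back off, go round to the knob's -y side at the same height, and stop beside it.

Request:
move_arm:
  rows:
    - {"delta_pos": [-0.72, -0.22, 0], "delta_rot": [0, 0, 0], "hand": 0}
    - {"delta_pos": [-0.72, -0.22, 0], "delta_rot": [0, 0, 0], "hand": 0}
    - {"delta_pos": [-0.72, -0.22, 0], "delta_rot": [0, 0, 0], "hand": 0}
    - {"delta_pos": [-0.72, -0.22, 0], "delta_rot": [0, 0, 0], "hand": 0}
    - {"delta_pos": [0.44, -1.44, 0], "delta_rot": [0, 0, 0], "hand": 0}
    - {"delta_pos": [0.44, -1.44, 0], "delta_rot": [0, 0, 0], "hand": 0}
    - {"delta_pos": [0.44, -1.44, 0], "delta_rot": [0, 0, 0], "hand": 0}
    - {"delta_pos": [0, 0, 0], "delta_rot": [0, 0, 0], "hand": 0}
    - {"delta_pos": [0, 0, 0], "delta_rot": [0, 0, 0], "hand": 0}
    - {"delta_pos": [0, 0, 0], "delta_rot": [0, 0, 0], "hand": 0}

```text
t: 8.35
eef_pos: [0.5466, -0.0667, 0.0664]
ee_rot: [3.142, -0.0, -2.842]
force: [0.1, -0.1, 0.1]
width: 0.0004
```

```bash
python3 - <<'E'
from h import *
s=get_state();j=w2j(s['eef_pos'])[0];print(j,s['eef_pos'],s['force'][:2]@R, 'to go',100*(R@([-.0445,-.0665]-j)))
f=grab_frame('side');cv2.imwrite('pics/s5.png',cv2.resize(f[150:300,205:365],None,fx=4,fy=4,interpolation=2))
E
```

```text
[-0.09032858 -0.06672686] [ 0.54655292 -0.06671313  0.06641702] [ 0.10557554 -0.11896842] to go [4.37742333 1.35693297]
```

View pics/s5.png

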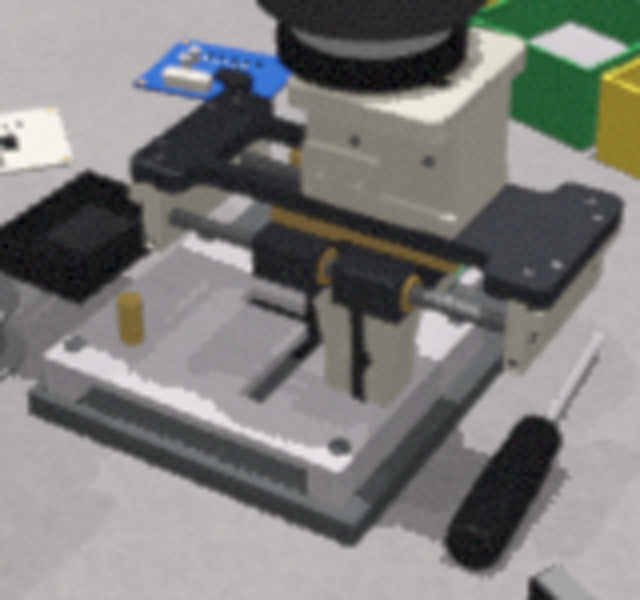

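Request:
move_arm:
  rows:
    - {"delta_pos": [1.1, 0.34, 0], "delta_rot": [0, 0, 0], "hand": 0}
    - {"delta_pos": [1.1, 0.34, 0], "delta_rot": [0, 0, 0], "hand": 0}
    - {"delta_pos": [1.1, 0.34, 0], "delta_rot": [0, 0, 0], "hand": 0}
    - {"delta_pos": [1.1, 0.34, 0], "delta_rot": [0, 0, 0], "hand": 0}
    - {"delta_pos": [-0.09, 0.29, 0], "delta_rot": [0, 0, 0], "hand": 0}
    - {"delta_pos": [-0.09, 0.29, 0], "delta_rot": [0, 0, 0], "hand": 0}
    - {"delta_pos": [-0.09, 0.29, 0], "delta_rot": [0, 0, 0], "hand": 0}
    - {"delta_pos": [-0.09, 0.29, 0], "delta_rot": [0, 0, 0], "hand": 0}
    - {"delta_pos": [-0.09, 0.29, 0], "delta_rot": [0, 0, 0], "hand": 0}
    - {"delta_pos": [-0.09, 0.29, 0], "delta_rot": [0, 0, 0], "hand": 0}

```text
t: 9.4
eef_pos: [0.585, -0.0355, 0.0667]
ee_rot: [-3.141, 0.0, -2.842]
force: [-0.2, -1.6, -0.5]
width: 0.0005
```

```bash
python3 - <<'E'
from h import *
s=get_state();j=w2j(s['eef_pos'])[0];print(j,s['eef_pos'],s['force'][:2]@R)
f=grab_frame('side');cv2.imwrite('pics/s6.png',cv2.resize(f[150:300,205:365],None,fx=4,fy=4,interpolation=2))
E
```

```text
[-0.04445885 -0.04807983] [ 0.58499974 -0.03551079  0.0667191 ] [-0.68347143 -1.46737279]
```

View pics/s6.png

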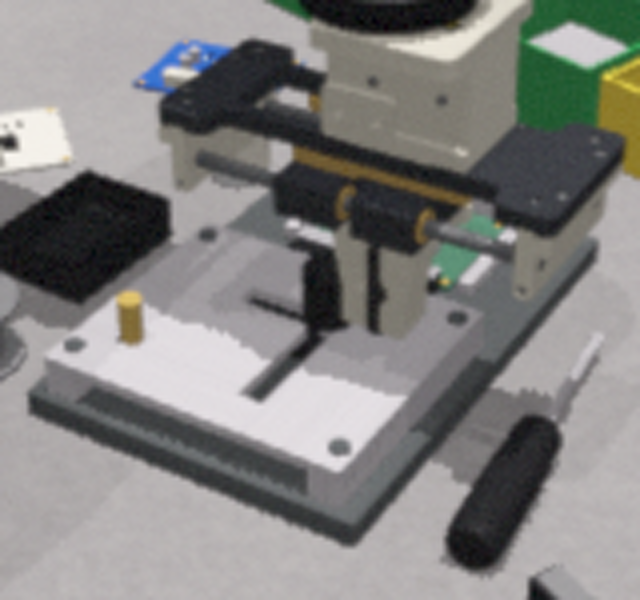

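The knob is sliding into the short leg with about 1.5 N, already past the 3 mm slot play. I'll continue along jig +y.

Request:
move_arm:
  rows:
    - {"delta_pos": [-0.1, 0.335, 0], "delta_rot": [0, 0, 0], "hand": 0}
    - {"delta_pos": [-0.1, 0.335, 0], "delta_rot": [0, 0, 0], "hand": 0}
    - {"delta_pos": [-0.1, 0.335, 0], "delta_rot": [0, 0, 0], "hand": 0}
    - {"delta_pos": [-0.1, 0.335, 0], "delta_rot": [0, 0, 0], "hand": 0}
    - {"delta_pos": [-0.1, 0.335, 0], "delta_rot": [0, 0, 0], "hand": 0}
    - {"delta_pos": [-0.1, 0.335, 0], "delta_rot": [0, 0, 0], "hand": 0}
    - {"delta_pos": [-0.1, 0.335, 0], "delta_rot": [0, 0, 0], "hand": 0}
    - {"delta_pos": [-0.1, 0.335, 0], "delta_rot": [0, 0, 0], "hand": 0}
    - {"delta_pos": [-0.06, 0.19, 0], "delta_rot": [0, 0, 0], "hand": 0}
    - {"delta_pos": [-0.06, 0.19, 0], "delta_rot": [0, 0, 0], "hand": 0}

```text
t: 10.45
eef_pos: [0.5759, -0.0048, 0.0665]
ee_rot: [3.142, -0.0, -2.842]
force: [-1.0, -1.3, 0.4]
width: 0.0006
```

```bash
python3 - <<'E'
from h import *
s=get_state();j=w2j(s['eef_pos'])[0];print(j,s['eef_pos'],s['force'][:2]@R)
E
```

```text
[-0.04419671 -0.01604031] [ 0.57591569 -0.00478491  0.06652113] [-1.31749618 -0.96591823]
```

Request:
move_arm:
  rows:
    - {"delta_pos": [-0.03, 0.1, 0], "delta_rot": [0, 0, 0], "hand": 0}
    - {"delta_pos": [-0.03, 0.1, 0], "delta_rot": [0, 0, 0], "hand": 0}
    - {"delta_pos": [-0.03, 0.1, 0], "delta_rot": [0, 0, 0], "hand": 0}
    - {"delta_pos": [-0.03, 0.1, 0], "delta_rot": [0, 0, 0], "hand": 0}
    - {"delta_pos": [-0.03, 0.1, 0], "delta_rot": [0, 0, 0], "hand": 0}
    - {"delta_pos": [-0.03, 0.1, 0], "delta_rot": [0, 0, 0], "hand": 0}
    - {"delta_pos": [0, 0, 0], "delta_rot": [0, 0, 0], "hand": 0}
    - {"delta_pos": [0, 0, 0], "delta_rot": [0, 0, 0], "hand": 0}
    - {"delta_pos": [0, 0, 0], "delta_rot": [0, 0, 0], "hand": 0}
    - {"delta_pos": [0, 0, 0], "delta_rot": [0, 0, 0], "hand": 0}

```text
t: 11.45
eef_pos: [0.5743, 0.0011, 0.0666]
ee_rot: [3.142, 0.0, -2.842]
force: [-0.4, 0.3, 1.1]
width: 0.0005
```

```bash
python3 - <<'E'
from h import *
s=get_state();j=w2j(s['eef_pos'])[0];print(j,s['eef_pos'],s['force'][:2]@R)
E
```

```text
[-0.04400667 -0.00996469] [0.57432733 0.00108248 0.06657275] [-0.32280726  0.36609169]
```

Request:
move_arm:
  rows:
    - {"delta_pos": [-0.03, 0.1, 0], "delta_rot": [0, 0, 0], "hand": 0}
    - {"delta_pos": [-0.03, 0.1, 0], "delta_rot": [0, 0, 0], "hand": 0}
    - {"delta_pos": [-0.03, 0.1, 0], "delta_rot": [0, 0, 0], "hand": 0}
    - {"delta_pos": [-0.03, 0.1, 0], "delta_rot": [0, 0, 0], "hand": 0}
    - {"delta_pos": [-0.03, 0.1, 0], "delta_rot": [0, 0, 0], "hand": 0}
    - {"delta_pos": [0, 0, 0], "delta_rot": [0, 0, 0], "hand": 0}
    - {"delta_pos": [0, 0, 0], "delta_rot": [0, 0, 0], "hand": 0}
    - {"delta_pos": [0, 0, 0], "delta_rot": [0, 0, 0], "hand": 0}
    - {"delta_pos": [0, 0, 0], "delta_rot": [0, 0, 0], "hand": 0}
    - {"delta_pos": [0, 0, 0], "delta_rot": [0, 0, 0], "hand": 0}

```text
t: 12.45
eef_pos: [0.5731, 0.0046, 0.0667]
ee_rot: [-3.14, -0.0, -2.842]
force: [3.8, -10.0, -2.3]
width: 0.0002
```

```bash
python3 - <<'E'
from h import *
s=get_state();j=w2j(s['eef_pos'])[0];print(j,s['eef_pos'],s['force'][:2]@R)
f=grab_frame('side');cv2.imwrite('pics/s7.png',cv2.resize(f[150:300,205:365],None,fx=4,fy=4,interpolation=2))
E
```

```text
[-0.04410384 -0.00620655] [0.57313943 0.00464927 0.06669344] [  0.69647586 -10.68798149]
```

View pics/s7.png

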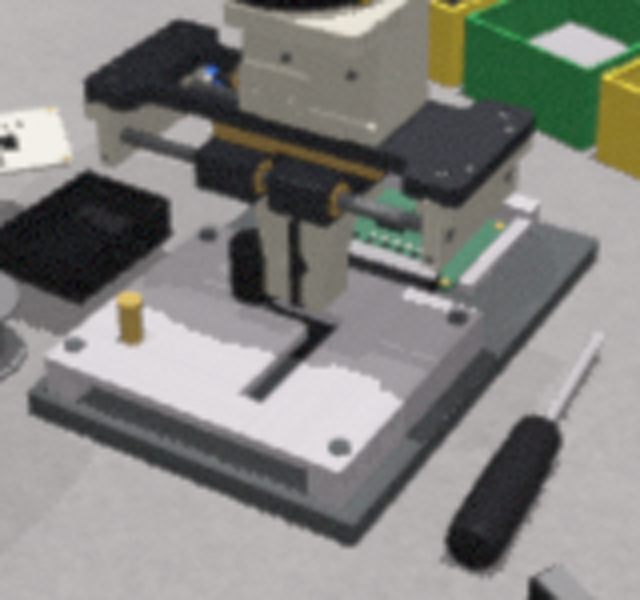

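The knob stalls at the end of the short leg with 10.7 N, and the steel strip is visible against the board. I'll back off, lift and clear the view.

Request:
move_arm:
  rows:
    - {"delta_pos": [0.2, -0.6, 0], "delta_rot": [0, 0, 0], "hand": 0}
    - {"delta_pos": [0.2, -0.7, 0], "delta_rot": [0, 0, 0], "hand": 0}
    - {"delta_pos": [0.2, -0.7, 0], "delta_rot": [0, 0, 0], "hand": 0}
    - {"delta_pos": [0, 0, 0], "delta_rot": [0, 0, 0], "hand": 0}
    - {"delta_pos": [0, 0, 1.5], "delta_rot": [0, 0, 0], "hand": 0}
    - {"delta_pos": [0, 0, 2.5], "delta_rot": [0, 0, 0], "hand": 0}
    - {"delta_pos": [0, 0, 3], "delta_rot": [0, 0, 0], "hand": 0}
    - {"delta_pos": [0, 0, 3], "delta_rot": [0, 0, 0], "hand": 0}
    - {"delta_pos": [-1, -3, 2], "delta_rot": [0, 0, 0], "hand": 0}
    - {"delta_pos": [-1, -3, 0], "delta_rot": [0, 0, 0], "hand": 0}

```text
t: 13.5
eef_pos: [0.5604, -0.0738, 0.19]
ee_rot: [-3.14, 0.006, -2.84]
force: [0.2, 0.4, -1.3]
width: 0.0005
```

Request:
move_arm:
  rows:
    - {"delta_pos": [-1.4, -3, 0], "delta_rot": [0, 0, 0], "hand": 0}
    - {"delta_pos": [-1.4, -3, 0], "delta_rot": [0, 0, 0], "hand": 0}
    - {"delta_pos": [-1.4, -3, 0], "delta_rot": [0, 0, 0], "hand": 0}
    - {"delta_pos": [-1.4, -3, 0], "delta_rot": [0, 0, 0], "hand": 0}
    - {"delta_pos": [-1.4, -3, 0], "delta_rot": [0, 0, 0], "hand": 0}
    - {"delta_pos": [-1.4, -3, 0], "delta_rot": [0, 0, 0], "hand": 0}
    - {"delta_pos": [-1.4, -3, 0], "delta_rot": [0, 0, 0], "hand": 0}
    - {"delta_pos": [-1.4, -3, 0], "delta_rot": [0, 0, 0], "hand": 0}
    - {"delta_pos": [-1.4, -3, 0], "delta_rot": [0, 0, 0], "hand": 0}
    - {"delta_pos": [-1.4, -3, 0], "delta_rot": [0, 0, 0], "hand": 0}

```text
t: 14.5
eef_pos: [0.4181, -0.375, 0.1867]
ee_rot: [-3.142, 0.0, -2.842]
force: [0.9, -0.4, 0.3]
width: 0.0005
```

```bash
python3 - <<'E'
from h import *
s=get_state();print(s['t'],s['eef_pos'],s['force'])
f=grab_frame('top');cv2.imwrite('pics/t8f.png',f);cv2.imwrite('pics/t8.png',cv2.resize(f[140:280,220:340],None,fx=4.2,fy=4.2,interpolation=2))
f=grab_frame('side');cv2.imwrite('pics/s8.png',cv2.resize(f[180:280,205:365],None,fx=5,fy=5,interpolation=2))
E
```

```text
14.5 [ 0.41812267 -0.37498345  0.18668107] [ 0.92448777 -0.43377599  0.2820819 ]
```

View pics/t8.png

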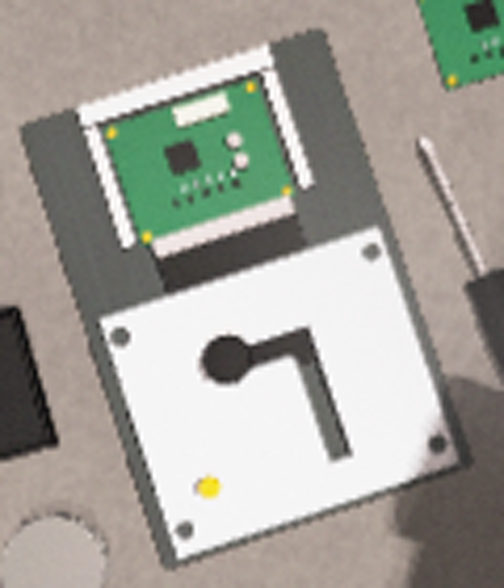

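View pics/s8.png

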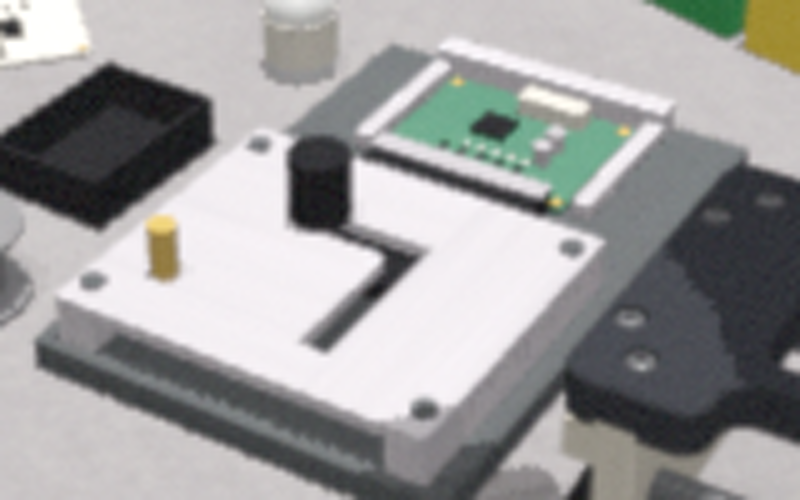

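View pics/t8f.png

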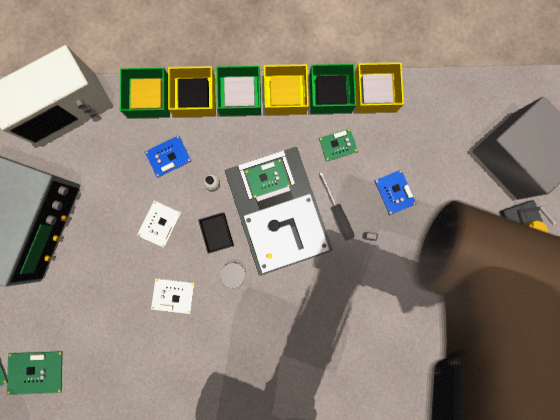

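The knob is at crop (228,358), at the slot's end. The board is up against the stop with the strip on its near edge. The standoff, screwdriver and other bystanders are unmoved. Last, a numeric check.

```bash
python3 - <<'E'
from h import *
a=cv2.imread('pics/top0.png');f=cv2.imread('pics/t8f.png');g=cv2.cvtColor(f,6)
b=(g<75).astype('uint8');m=np.zeros_like(b);m[216:236,262:286]=1;b*=m
b=cv2.morphologyEx(b,2,np.ones((7,7),'uint8'))
n,l,st,ce=cv2.connectedComponentsWithStats(b);k=1+np.argmax(st[1:,4])
print('knob',st[k],w2j(ray('top',ce[k],.0675)), 'expect -43.5,+21.5; picked',w2j(ray('top',[228/4.2+220,358/4.2+140],.0675)))
for nm,im in(('before',a),('after',f)):
    h=cv2.cvtColor(im,40);q=cv2.inRange(h,(60,90,40),(90,255,255));q[:150]=0;q[210:]=0;q[:,:240]=0;q[:,300:]=0
    c=max(cv2.findContours(q,0,1)[0],key=cv2.contourArea)
    w=w2j(ray('top',c[:,0],.018));print(nm,cv2.minAreaRect((w*1000).astype('float32')))
E
```

```text
knob [270 221   8   9  70] [[-0.04355296  0.02231998]] expect -43.5,+21.5; picked [[-0.04459864  0.020851  ]]
before ((55.06018829345703, 0.6571617126464844), (68.87288665771484, 88.9236068725586), 0.05383084714412689)
after ((69.62437438964844, 0.7461013793945312), (66.60845184326172, 88.93891143798828), 0.2922879159450531)
```

```bash
python3 -c "
from station import *
print(job_done())"
```

```text
the job is handed in; nothing more can be done
None
```

The board is clamped, the knob is at the end of the short leg, and the job is handed in. It took about 14.6 s on the robot's clock.

I pushed the knob with closed fingertips along the long leg until it stopped hard; pressing on from 13 N to 21.6 N moved it only 0.5 mm. I then went round it and pushed it along the short leg until it stopped at about 10.7 N. Finally I backed off and moved the arm clear.

**Last checks:**
- **Knob:** its axis measured at jig (-43.6, +22.3) mm, against the expected (-43.5, +21.5) mm. That means the jaw is fully forward and locked.
- **Board:** it lies flat and straight (0.3°), with the jaw's steel strip against its near edge.
- **Board against the stop:** by camera the board's far edge moved about 13.4 mm and now reads about jig x 103 mm, while the stop face is at 105 mm. The 2 mm difference is within the camera calibration, but I could not confirm contact more closely. If it is real, it matches the jaw's nominal forward limit (63 mm), where its face would leave the board about 2 mm short.
- **Bystanders:** the standoff, screwdriver, spool, tray, bottle, relay and spare board look unmoved in the pictures.

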